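# Sweep the model offcuts into the scrap tray

### The arm

A 7-joint arm with a two-finger parallel gripper is mounted at the origin on the work surface. World frame = base frame: x ahead of the robot, y to its left, z up, the work surface at z = 0. Lengths are in m, angles in rad, forces in N, time in s.
With the tool pointing down it reaches from about 0.425 to 0.875 m from the base axis. Payload 9.9 kg.
Tool frame: the origin (TCP) lies at the very end of the fingers, on their centre line; the grasp point (between the pads) lies 19 mm behind it (pinch_z is the distance from the TCP to the grasp point, in m); z points along the fingers, y is the line along which they close (so a half turn about z gives the same grasp; the last joint's range is limited). The gripper opens to 85 mm and grips with 20 to 120 N. Pads are 22 mm wide; open, the fingers measure 114 mm over their backs; the gripper's body (76 mm by 85 mm) begins 54 mm behind the grasp point. The pads swing forward as they close: fully open they stand 13 mm farther back than shut.
Start: joints at [-1.361, 0.576, 0.025, 1.437, -0.015, 1.129, -0.057], TCP at [0.195, 0.646, 0.231] pointing down, gripper open.
Joint ranges: [-2.76, 2.76], [-0.34, 2.15], [-1.52, 1.57], [0.19, 2.46], [-1.09, 4.23], [0.17, 1.99], [-2.82, 2.82]. Speed limits (rad/s): [2.22, 2.22, 3.01, 3.01, 3.14, 3.14, 3.14].

### API

Orientations are given as a rotation vector (axis times angle).
In Python, from station import * gives the robot as it stands.
- The arm moves only by the tool arm_command, never from a script. Its argument "deltas" is a list of rows, each an object of numbers: "tx", "ty", "tz": the shift along the tool's x, y, z in mm; "yaw": the turn about the tool's z in rad. In form: [{"tx": .., "ty": .., "tz": .., "yaw": ..}, ...]. A call has 1 to 12 rows; each row is the pose to reach, as a shift and turn from the pose commanded when the call began, along the tool's axes at that moment; what a row does not reach only later rows make up. A row lasts 1/8 s, in which the tool goes at most 62.5 mm and 10.7 degrees, less where a joint would pass 70% of its speed; a pose out of reach is approached as far as the arm can. A call with a gripper value outside its range is refused whole. "hand" is the opening, from 0 (shut) to 1 (fully open), set as the call begins (left out, the last holds). The fingers move at their own pace and stop on an object; "squeeze" is the grip in N (left out, the last holds). Time passes only in rows, so rows that repeat a pose let the fingers close. It gives the time, the measured TCP pose, the force, the opening and the grip force at its end, in the units of the state.
- observe(): the state, without advancing time (a new reading comes with each control period).
- get_image(name): name is "scene" or "top" or "wrist"; returns (picture, depth): 480x640x3 uint8, red, green, blue; 480x640 float32, m along the optical axis (not along the pixel's ray), 0 where there is no reading.
- camera_info(name): a dict with "intrinsics" (3x3 intrinsics, pixels), "R" (3x3) and "t" (3): a world point X has camera coordinates R X + t. Camera axes: x right, y down, z forward; pixel columns grow to the right and rows downward; lengths in m; the calibration is good to about 2 mm. A picture is of the moment at which its call begins: read the wrist's pose just before it. camera_info takes no time and is no camera call; for the wrist camera it gives the pose at the moment of the call.
- sign_off(): hands the job in; it is judged then, once.
The state is a dict: "t": time; "joints": joint angles; "joint_vel": joint speeds; "tau": joint torques, N m; "ee_pos": TCP position; "tcp_rot": TCP orientation; "contact_force": force on the tool from outside, world axes, zero at the start; "wrist_torque": the same for the moment, N m; "opening": finger opening in m; "grip_force": force on a finger pad.
Only numpy, scipy, OpenCV 4.12 (cv2) and the standard library are available. Lean on these libraries where they do the work, as an engineer would, in place of code of your own. Each camera call takes 0.05 s, during which the arm holds its last target. There are 200 camera calls.

### The job

Clear the model-making board: with closed fingers, sweep the three offcuts (the square, the strip and the round one) along the board and over its edge into the yellow scrap tray beside it. Only push them, never pick them up or lift them, and leave the card house, the glue jar and the brass weight standing where they are.

Things in the scene. Friction and masses are not known exactly. Their poses are not given: they have to be found in the camera images.
- board: Raised white work board, fixed: 270 mm (its x) by 320 mm (its y), 40 mm thick, top level at height 0.040 above the table. Origin at the centre of its underside, on the table; x points away from the robot, y to the left, turned by up to 7 degrees. The plan printed on it is flat. All loose things stand on it; its edges have no rim.
- scrap_tray: Yellow open-topped scrap tray, fixed, standing on the table hard against the board's left (+y) or right (-y) edge (1 to 3 mm gap; the side varies) and as long as that edge: outside 270 mm (its x) by 130 mm (its y), 34 mm high, so its rim is 6 mm below the board's top; walls and floor 4 mm thick. Origin at the centre of its underside, axes as the board's. What is pushed over that edge of the board drops into it.
- stock_box: Grey box of good rods, fixed, same size as the scrap tray, against the opposite edge of the board; offcuts do not belong in it. Origin at the centre of its underside.
- square_offcut: Loose medium-brown wooden offcut, 34 x 34 x 16 mm high, about 20 g, lying flat at any yaw on the board. Origin at its centre, 8 mm above the board's top.
- strip_offcut: Loose dark-brown wooden offcut, 44 (its x) x 26 (its y) x 16 mm high, about 20 g, lying flat at any yaw on the board. Origin at its centre.
- round_offcut: Loose brown cork disc offcut, 36 mm across, 16 mm high, about 20 g, lying flat on the board. Origin at its centre. Two of the three offcuts lie 80 to 100 mm from the board's centre line (along y) on the robot's side, at least 100 mm apart along y; the third lies as far from that line on the far side.
- house_model: Loose white card house with a grey gable roof on a brown 46 x 46 mm base, about 53 mm high, 100 g; to be left standing. Origin at the centre of its underside. House, jar and weight stand within 6 mm of the board's centre line that runs along its y, in any order.
- glue_jar: Loose glue jar with a blue cap, 42 mm across, 55 mm high, 100 g; to be left standing. Origin at the centre of its underside.
- weight: Loose round brass paperweight with a small knob, 44 mm across, 44 mm high, 300 g; to be left standing. Origin at the centre of its underside.

How it is judged:
At the end, for the whole second after the job is handed in: All three offcuts lie at rest in the yellow scrap tray (centres within its outline and lower than 36 mm above the table); house, jar and weight upright within 10 mm of where they stood (x of square_offcut in the frame of scrap_tray between -0.135 and 0.135 m and y of square_offcut in the frame of scrap_tray between -0.065 and 0.065 m and height (world z) of each of square_offcut, strip_offcut, round_offcut below 0.036 m and linear speed of each of square_offcut, strip_offcut, round_offcut below 0.02 m/s and x of strip_offcut in the frame of scrap_tray between -0.135 and 0.135 m and y of strip_offcut in the frame of scrap_tray between -0.065 and 0.065 m and x of round_offcut in the frame of scrap_tray between -0.135 and 0.135 m and y of round_offcut in the frame of scrap_tray between -0.065 and 0.065 m and distance of each of house_model, glue_jar, weight from where it was at the start of the episode below 0.01 m and angle between each of house_model, glue_jar, weight's own z axis and vertical below 0.15 rad); the robot touches nothing.
It fails at once if an offcut is lifted: its centre more than 28 mm above the board's top (height (world z) of any of square_offcut, strip_offcut, round_offcut above 0.068 m).
It fails at once if the house model, glue jar or brass weight is moved more than 10 mm or tipped (distance of any of house_model, glue_jar, weight from where it was at the start of the episode above 0.01 m or angle between any of house_model, glue_jar, weight's own z axis and vertical above 0.15 rad).
It also fails if it takes over 64 s, if anything falls off the work surface, if the arm or the gripper's body presses on something with over 40 N, if the wrist force passes 120 N, or if a joint passes its speed limit or range.

## Working session

There is one attempt and no reset: what is moved stays moved. The work goes in short steps, Python scripts to look and compute and a tool call to move; the robot and the scene stay as the last step left them, time stands still between calls to the robot, and variables do not carry over. Pictures are saved under pics/ and viewed, at most 10 in all, crops included, and the job is handed in when it is done.

Besides the shell and the picture viewer there is one more tool, called after "Request:" as name(argument=value, ...), one argument or row to a line, values as JSON. arm_command: Moves the arm, as the interface text tells. Its arguments: {"type":"object","properties":{"deltas":{"type":"array"},"hand":{"type":"number"},"squeeze":{"type":"number"}},"required":["deltas"]}

```bash
mkdir -p pics
python3 - <<'E'
from station import *
import cv2,numpy as np
s=observe();print(s)
p,d=get_image("top");cv2.imwrite("pics/top.png",p[:,:,::-1]);np.save("d.npy",d)
c=camera_info("top");print(c);np.savez("cam.npz",K=c["intrinsics"],R=c["R"],t=c["t"])
E
```

```text
{'t': 0.0, 'joints': array([-1.36080538,  0.57654837,  0.02483071,  1.43788262, -0.01501169,
        1.12897247, -0.05649885]), 'joint_vel': array([-1.60027095e-05, -1.00772932e-04, -7.11594725e-05, -2.63308006e-04,
        8.34107428e-04, -5.04926192e-04, -4.56138019e-04]), 'tau': array([-1.73765505e-05, -7.65749645e+01,  2.25004479e+00, -2.85954040e+01,
        1.52132276e-02,  1.26706148e-02, -4.35964523e-06]), 'ee_pos': array([0.19532556, 0.64567079, 0.23044037]), 'tcp_rot': array([-4.59737685e-01, -3.10759769e+00,  2.54068597e-03]), 'contact_force': array([-0.19381828,  0.17560979, -0.29714095]), 'wrist_torque': array([ 0.0717125 , -0.03086998,  0.01108583]), 'grip_force': 0.0, 'opening': 0.08554193259430862}
{'intrinsics': array([[456.77278043,   0.        , 321.12420195],
       [  0.        , 456.77278043, 234.17739619],
       [  0.        ,   0.        ,   1.        ]]), 'R': array([[-0.00354893, -0.9996845 ,  0.02486558],
       [-0.98224881, -0.0011787 , -0.18757902],
       [ 0.18754915, -0.02508989, -0.98193473]]), 't': array([-4.25788279e-04,  5.42648539e-01,  5.95120406e-01])}
```

View pics/top.png

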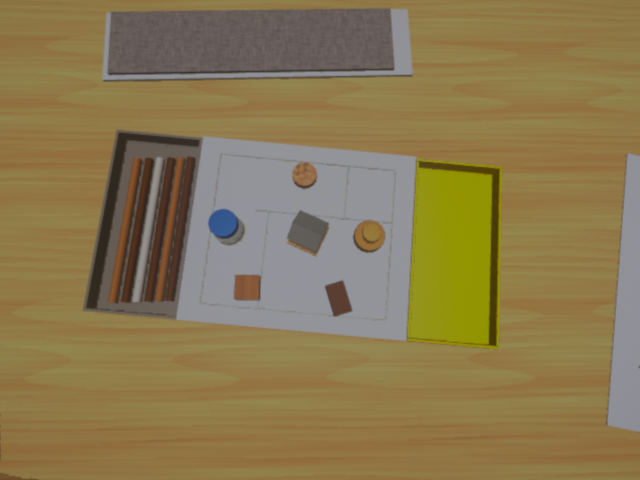

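The yellow tray is on the right (-y). Pixel positions are: square (247,288), strip (339,298), round (305,176), jar (228,230), house (308,234), weight (370,237). The board corners are (203,138), (416,157), (407,339) and (177,319).

```bash
cat > h.py <<'E'
import numpy as np
def world(uv,z,K,R,t):
    r=R.T@np.linalg.inv(K)@[uv[0],uv[1],1]; o=-R.T@t
    return o+r*(z-o[2])/r[2]
E
python3 - <<'E'
from h import *
from station import observe
from scipy.spatial.transform import Rotation as Ro
c=np.load("cam.npz");K,R,t=c["K"],c["R"],c["t"];d=np.load("d.npy")
P={}
for n,uv,z in [("FL",(203,138),.04),("FR",(416,157),.04),("NR",(407,339),.04),("NL",(177,319),.04),
 ("sq",(247,287),.056),("sqTL",(236,276),.056),("sqTR",(259,276),.056),("strip",(339,297),.056),("sTL",(326,287),.056),("sTR",(343,282),.056),("sBR",(352,309),.056),("round",(305,174),.056),("jarcap",(224,223),.095),("roof",(308,228),.085),("weightknob",(372,231),.084),("trayFR",(500,168),.034),("trayNR",(498,347),.034)]:
    w=world(uv,z,K,R,t);P[n]=w
    dd=d[uv[1],uv[0]];q=R.T@(np.linalg.inv(K)@[uv[0],uv[1],1]*dd-t)
    print(n,w.round(4),"depth z",q[2].round(3))
cen=sum(P[k] for k in("FL","FR","NR","NL"))/4
y=(P["FL"]-P["FR"]+P["NL"]-P["NR"]);a=np.arctan2(-y[0],y[1]);x=(P["FL"]-P["NL"]+P["FR"]-P["NR"]);b=np.arctan2(x[1],x[0])
print(cen,np.degrees([a,b]),np.linalg.norm(x)/2,np.linalg.norm(y)/2)
a=(a+b)/2;M=np.array([[np.cos(a),np.sin(a)],[-np.sin(a),np.cos(a)]])
for k in P:print(k,(M@(P[k]-cen)[:2]*1000).round(1))
print(Ro.from_rotvec(observe()['tcp_rot']).as_matrix().round(3))
E
```

```text
FL [0.6906 0.1743 0.04  ] depth z 0.041
FR [ 0.6626 -0.1438  0.04  ] depth z 0.039
NR [ 0.397  -0.1199  0.04  ] depth z 0.033
NL [0.4254 0.1981 0.04  ] depth z 0.039
sq [0.468  0.1008 0.056 ] depth z 0.056
sqTL [0.4831 0.1163 0.056 ] depth z 0.058
sqTR [0.4831 0.0848 0.056 ] depth z 0.055
strip [ 0.4541 -0.0251  0.056 ] depth z 0.058
sTL [ 0.4678 -0.0074  0.056 ] depth z 0.056
sTR [ 0.4747 -0.0309  0.056 ] depth z 0.056
sBR [ 0.4379 -0.0427  0.056 ] depth z 0.039
round [0.63  0.022 0.056] depth z 0.054
jarcap [0.5491 0.128  0.095 ] depth z 0.094
roof [0.5446 0.0174 0.085 ] depth z 0.091
weightknob [ 0.5409 -0.0689  0.084 ] depth z 0.082
trayFR [ 0.6481 -0.2722  0.034 ] depth z 0.033
trayNR [ 0.3853 -0.2489  0.034 ] depth z 0.033
[0.5438843  0.02715052 0.04      ] [-5.06086095 -5.13756945] 0.2664889470294582 0.3193327553107863
FL [133.  159.6]
FR [ 133.4 -159.8]
NR [-133.2 -159.6]
NL [-133.3  159.7]
sq [-82.1  66.6]
sqTL [-68.5  83.4]
sqTR [-65.7  52. ]
strip [-84.7 -60.1]
sTL [-72.7 -41.2]
sTR [-63.8 -64. ]
sBR [-99.4 -79. ]
round [86.2  2.5]
jarcap [ -3.7 100.9]
roof [ 1.6 -9.7]
weightknob [  5.5 -95.9]
trayFR [ 130.4 -288.9]
trayNR [-133.5 -289.1]
[[-0.957  0.29  -0.   ]
 [ 0.29   0.957 -0.002]
 [-0.    -0.002 -1.   ]]
```

Request:
arm_command(
  deltas=[
    {"tx": -40,"ty": -48,"tz": 0,"yaw": 0.13},
    {"tx": -80,"ty": -96,"tz": 0,"yaw": 0.26},
    {"tx": -120,"ty": -144,"tz": 0,"yaw": 0.4},
    {"tx": -160,"ty": -192,"tz": 0,"yaw": 0.53},
    {"tx": -200,"ty": -240,"tz": 0,"yaw": 0.67},
    {"tx": -240,"ty": -290,"tz": 0,"yaw": 0.8},
    {"tx": -280,"ty": -338,"tz": 0,"yaw": 0.95},
    {"tx": -320,"ty": -386,"tz": 0,"yaw": 1.1},
    {"tx": -360,"ty": -434,"tz": 0,"yaw": 1.23},
    {"tx": -400,"ty": -482,"tz": 0,"yaw": 1.365},
    {"tx": -432,"ty": -523,"tz": 0,"yaw": 1.365},
    {"tx": -432,"ty": -523,"tz": 0,"yaw": 1.365},
  ],
  hand=0,
)

```text
t: 1.55
ee_pos: [0.4582, 0.0161, 0.2313]
tcp_rot: [2.324, 2.112, -0.001]
contact_force: [-0.5, 0.8, 0.1]
opening: 0.0002
grip_force: 0.0
```

Request:
arm_command(
  deltas=[
    {"tx": 0,"ty": 0,"tz": 0,"yaw": 0},
    {"tx": 0,"ty": 0,"tz": 0,"yaw": 0},
  ],
)

```text
t: 1.8
ee_pos: [0.457, 0.0218, 0.2311]
tcp_rot: [-2.314, -2.124, 0.0]
contact_force: [-0.7, -0.1, -0.0]
opening: 0.0003
grip_force: 0.0
```

```bash
cat >> h.py <<'E'
def state():
    from station import observe
    from scipy.spatial.transform import Rotation as Ro
    s=observe();a=np.radians(-5.1);M=np.array([[np.cos(a),np.sin(a)],[-np.sin(a),np.cos(a)]])
    X=Ro.from_rotvec(s['tcp_rot']).as_matrix()
    print(s['t'],"board",(M@(s['ee_pos'][:2]-[.5439,.0272])*1000).round(1),"z",s['ee_pos'][2].round(4),"toolx in board",(M@X[:2,0]).round(3),s['contact_force'].round(1),s['opening'],s['joints'].round(2))
E
python3 - <<'E'
from h import *;state()
from station import *
import cv2
p,d=get_image("wrist");cv2.imwrite("pics/w1.png",p[:,:,::-1])
E
```

```text
1.8 board [-86.  -13.1] z 0.2311 toolx in board [-0.003  1.   ] [-0.7 -0.1 -0. ] 0.0002572984764245176 [-0.56  0.29  0.53  2.   -0.18  0.9  -0.01]
```

View pics/w1.png

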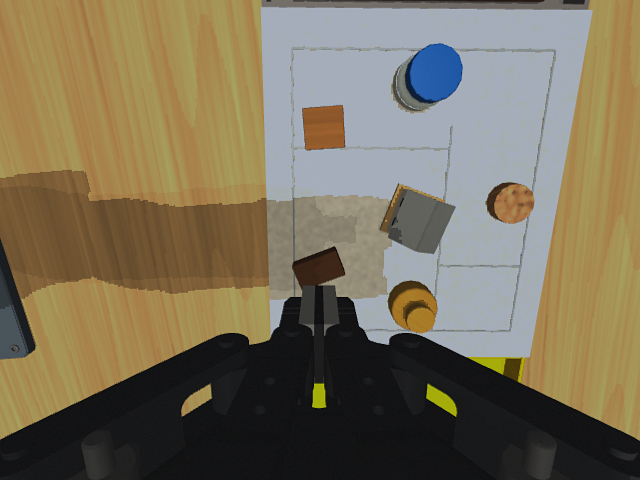

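The wrist view shows the strip (319,268) straight ahead in my lane, and the square at (323,128). Next I check the linkage half-width near the fingertips using depth.

Run:
```python
from h import *
from station import *
from scipy.spatial.transform import Rotation as Ro
s=observe();p,d=get_image("wrist");c=camera_info("wrist");K,R,t=c["intrinsics"],np.array(c["R"]),np.array(c["t"])
v,u=np.mgrid[250:480,0:640];dd=d[250:480]
q=(R.T@((np.linalg.inv(K)@np.stack([u.ravel(),v.ravel(),np.ones(u.size)]))*dd.ravel()-t[:,None])).T
T=(q-s['ee_pos'])@Ro.from_rotvec(s['tcp_rot']).as_matrix()*1000
T=T[(dd.ravel()>0)&(T[:,2]<15)&(T[:,2]>-120)&(abs(T[:,0])<60)]
for a in range(-110,15,10):
    k=T[(T[:,2]>=a)&(T[:,2]<a+10)]
    if len(k):print(a,len(k),k.min(0).round(),k.max(0).round())
```

```text
-110 836 [  18.  -19. -102.] [  21.   19. -100.]
-100 11469 [   7.  -57. -100.] [ 20.  58. -90.]
-90 21680 [ -3. -61. -90.] [ 18.  62. -80.]
-80 15874 [ -8. -58. -80.] [ 18.  57. -70.]
-70 7257 [ -9. -50. -70.] [ 17.  50. -60.]
-60 8189 [-10. -41. -60.] [ 14.  42. -50.]
-50 2910 [-13. -33. -50.] [ 13.  34. -40.]
-40 1165 [-13. -17. -40.] [ 12.  14. -30.]
-30 916 [  5. -13. -30.] [ 11.  14. -20.]
-20 742 [  5. -13. -20.] [ 11.  14. -10.]
-10 262 [  6. -12. -10.] [11. 13. -4.]
```

Request:
arm_command(
  deltas=[
    {"tx": 0,"ty": 0,"tz": 40,"yaw": 0},
    {"tx": 0,"ty": 0,"tz": 80,"yaw": 0},
    {"tx": 0,"ty": 0,"tz": 120,"yaw": 0},
    {"tx": 0,"ty": 0,"tz": 150,"yaw": 0},
    {"tx": 0,"ty": 0,"tz": 170,"yaw": 0},
    {"tx": 0,"ty": 0,"tz": 184,"yaw": 0},
    {"tx": 0,"ty": 0,"tz": 184,"yaw": 0},
    {"tx": 0,"ty": 0,"tz": 184,"yaw": 0},
  ],
)

```text
t: 2.9
ee_pos: [0.4579, 0.0206, 0.0479]
tcp_rot: [2.316, 2.122, 0.001]
contact_force: [0.0, 0.4, 0.3]
opening: -0.0001
grip_force: 0.0
```

Request:
arm_command(
  deltas=[
    {"tx": -8},
    {"tx": -16},
    {"tx": -24},
    {"tx": -32},
    {"tx": -40},
    {"tx": -48},
    {"tx": -56},
    {"tx": -64},
    {"tx": -72},
    {"tx": -72},
  ],
)

```text
$.deltas[0]: bad value
```

Run:
```python
from h import *;state()
from station import *
import cv2
p,d=get_image("top");cv2.imwrite("pics/t2.png",cv2.resize(p[110:360,80:510,::-1],None,fx=1.8,fy=1.8))
```

```text
2.9 board [-85.1 -14.3] z 0.0479 toolx in board [-0.001  1.   ] [0.  0.4 0.3] -0.00011924350077419591 [-0.36  0.57  0.32  2.21 -0.43  0.42  0.21]
```

View pics/t2.png

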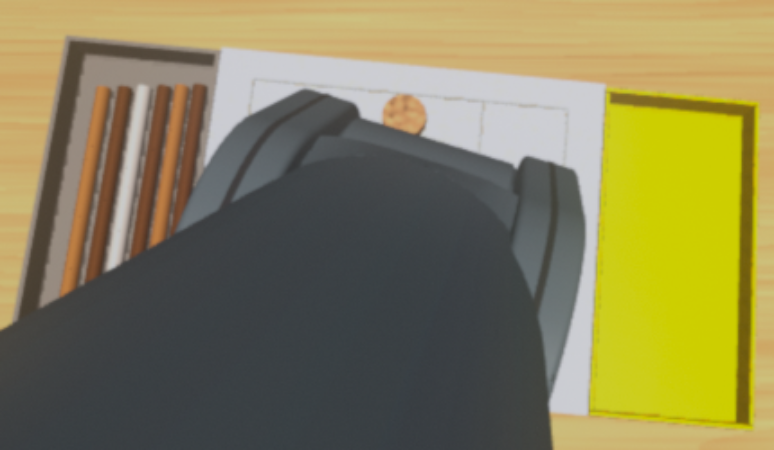

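The top view is blocked by the arm, which hides the board's near side. The rows need all four keys.

Request:
arm_command(
  deltas=[
    {"tx": -8,"ty": 0,"tz": 0,"yaw": 0},
    {"tx": -16,"ty": 0,"tz": 0,"yaw": 0},
    {"tx": -24,"ty": 0,"tz": 0,"yaw": 0},
    {"tx": -32,"ty": 0,"tz": 0,"yaw": 0},
    {"tx": -40,"ty": 0,"tz": 0,"yaw": 0},
    {"tx": -48,"ty": 0,"tz": 0,"yaw": 0},
    {"tx": -56,"ty": 0,"tz": 0,"yaw": 0},
    {"tx": -64,"ty": 0,"tz": 0,"yaw": 0},
    {"tx": -72,"ty": 0,"tz": 0,"yaw": 0},
    {"tx": -80,"ty": 0,"tz": 0,"yaw": 0},
    {"tx": -80,"ty": 0,"tz": 0,"yaw": 0},
  ],
)

```text
t: 4.32
ee_pos: [0.4504, -0.0601, 0.0473]
tcp_rot: [2.318, 2.12, -0.0]
contact_force: [-0.8, -0.0, 0.4]
opening: -0.0002
grip_force: 0.0
```

Run:
```python
from h import *;state()
from station import *
import cv2
a=[get_image(n)[0][:,:,::-1] for n in("scene","wrist")]
cv2.imwrite("pics/t3.png",cv2.resize(np.hstack(a),(800,300),interpolation=cv2.INTER_AREA))
```

```text
4.325 board [-85.4 -95.2] z 0.0473 toolx in board [0. 1.] [-0.8 -0.   0.4] -0.0001521876343598245 [-0.17  0.57  0.29  2.22 -0.4   0.41  0.36]
```

View pics/t3.png

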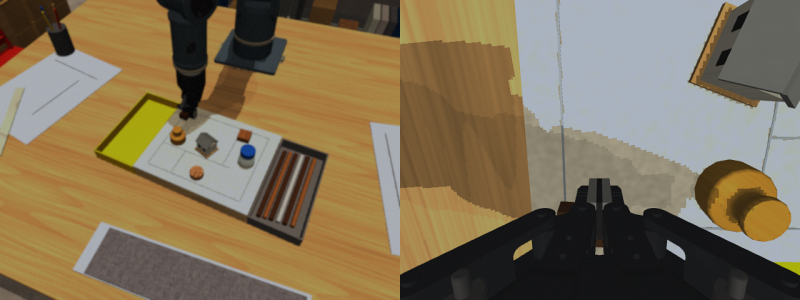

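Left picture: the weight, house, jar, square and round are undisturbed. Right picture: a corner of the strip shows left of the fingers at (565,208). I'll check how far off-centre it is.

Run:
```python
from station import *
import cv2
p,d=get_image("scene");cv2.imwrite("pics/s4.png",cv2.resize(p[150:310,180:420,::-1],None,fx=3.3,fy=3.3))
```

```text
(no output)
```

View pics/s4.png

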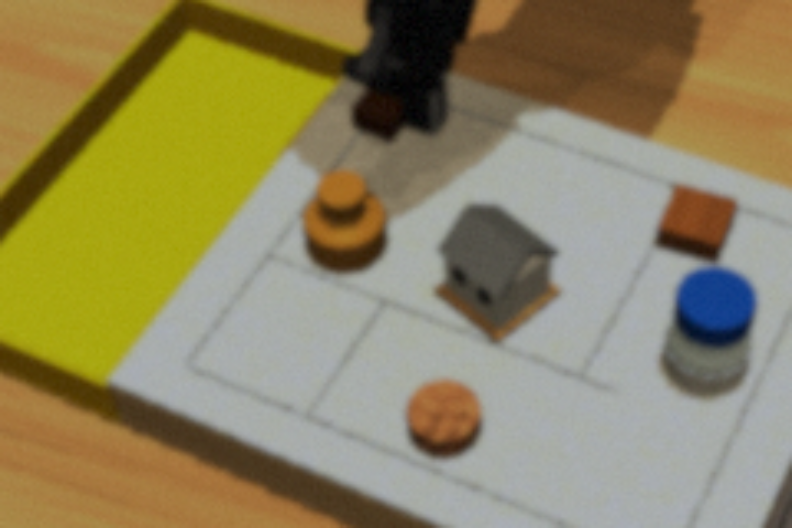

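The scene view shows the strip (378,115) in front of the fingers (430,105), with everything else undisturbed. I'll carry on pushing it over the edge.

Request:
arm_command(
  deltas=[
    {"tx": -8,"ty": 0,"tz": 0,"yaw": 0},
    {"tx": -16,"ty": 0,"tz": 0,"yaw": 0},
    {"tx": -24,"ty": 0,"tz": 0,"yaw": 0},
    {"tx": -32,"ty": 0,"tz": 0,"yaw": 0},
    {"tx": -40,"ty": 0,"tz": 0,"yaw": 0},
    {"tx": -48,"ty": 0,"tz": 0,"yaw": 0},
    {"tx": -57,"ty": 0,"tz": 0,"yaw": 0},
    {"tx": -66,"ty": 0,"tz": 0,"yaw": 0},
    {"tx": -75,"ty": 0,"tz": 0,"yaw": 0},
    {"tx": -85,"ty": 0,"tz": 0,"yaw": 0},
    {"tx": -95,"ty": 0,"tz": 0,"yaw": 0},
    {"tx": -95,"ty": 0,"tz": 0,"yaw": 0},
  ],
)

```text
t: 5.98
ee_pos: [0.442, -0.1549, 0.0473]
tcp_rot: [2.318, 2.12, -0.0]
contact_force: [0.1, -0.3, -0.3]
opening: -0.0001
grip_force: 0.0
```

Run:
```python
from h import *;state()
from station import *
import cv2
p,d=get_image("scene");cv2.imwrite("pics/s5.png",cv2.resize(p[140:310,150:420,::-1],None,fx=2.9,fy=2.9))
```

```text
5.975 board [ -85.3 -190.5] z 0.0473 toolx in board [0. 1.] [ 0.1 -0.3 -0.3] -0.00010677501759848482 [ 0.05  0.57  0.27  2.18 -0.36  0.43  0.52]
```

View pics/s5.png

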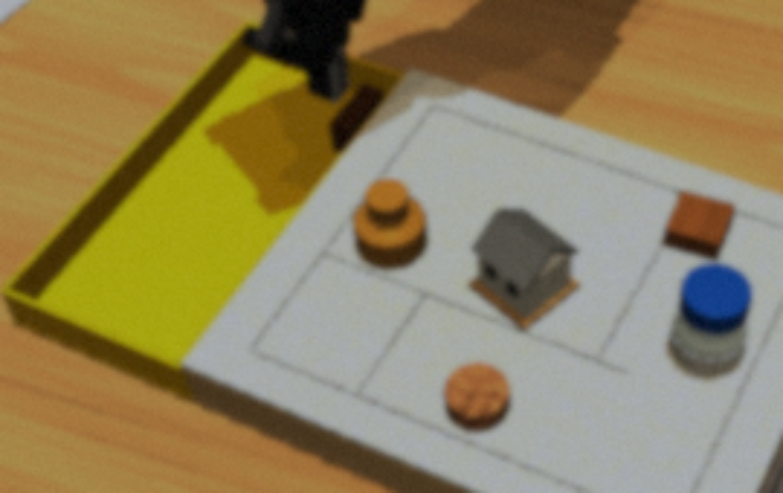

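The strip lies in the tray along the board edge (355,115), and the bystanders haven't moved. Next I raise the tool and go behind the round disc, taking a wrist look on the way.

Request:
arm_command(
  deltas=[
    {"tx": 0,"ty": 0,"tz": -40,"yaw": 0},
    {"tx": 0,"ty": 0,"tz": -80,"yaw": 0},
    {"tx": 0,"ty": 0,"tz": -120,"yaw": 0},
    {"tx": 0,"ty": 0,"tz": -150,"yaw": 0},
    {"tx": 0,"ty": 0,"tz": -150,"yaw": 0},
  ],
)

```text
t: 6.65
ee_pos: [0.4433, -0.1537, 0.1991]
tcp_rot: [2.314, 2.121, 0.004]
contact_force: [0.0, 0.5, -1.0]
opening: -0.0003
grip_force: 0.0
```

Run:
```python
from h import *;state()
from station import *
import cv2
p,d=get_image("wrist");cv2.imwrite("pics/w6.png",p[:,:,::-1])
a=np.radians(-5.1);M=np.array([[np.cos(a),np.sin(a)],[-np.sin(a),np.cos(a)]])
c=camera_info("wrist");K,R,t=c["intrinsics"],np.array(c["R"]),np.array(c["t"])
hsv=cv2.cvtColor(p,cv2.COLOR_RGB2HSV)
v,u=np.mgrid[0:480,0:640]
q=(R.T@((np.linalg.inv(K)@np.stack([u.ravel(),v.ravel(),np.ones(u.size)]))*d.ravel()-t[:,None])).T
b=np.c_[(M@(q[:,:2]-[.5439,.0272]).T).T,q[:,2]]*1000
k=b[(b[:,1]<-162)&(b[:,1]>-260)&(abs(b[:,0])<130)&(b[:,2]>8)&(b[:,2]<60)]
k=k[abs(k[:,1]+164)>5]
if len(k):print(len(k),np.percentile(k,[2,50,98],axis=0).round())
k=b[(b[:,0]>50)&(b[:,0]<125)&(abs(b[:,1])<60)&(b[:,2]>52)&(b[:,2]<62)]
if len(k):print("round",len(k),k.min(0),k.max(0))
```

```text
6.65 board [ -84.2 -189.2] z 0.1991 toolx in board [-0.002  1.   ] [ 0.   0.5 -1. ] -0.0002992491517195892 [-0.1   0.34  0.45  2.02 -0.2   0.82  0.38]
2774 [[-117. -257.    9.]
 [ 129. -187.   27.]
 [ 130. -171.   32.]]
```

View pics/w6.png

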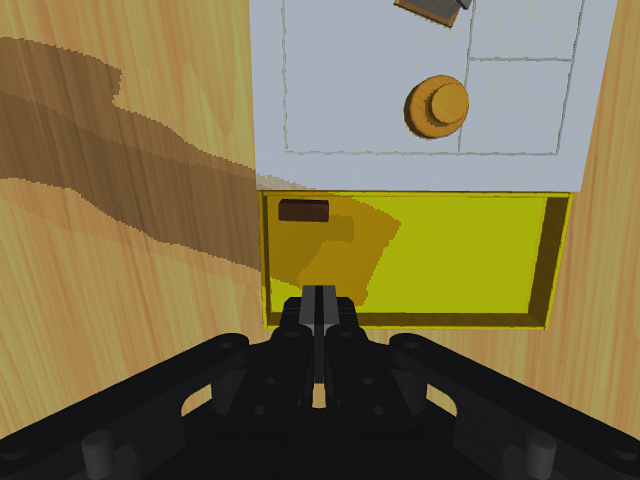

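The strip stands on its long edge in the tray beside the board, at (304,210). That is low enough to count. The weight is unmoved at (437,105). Now to the round disc.

Request:
arm_command(
  deltas=[
    {"tx": 30,"ty": 21,"tz": 0,"yaw": 0},
    {"tx": 65,"ty": 48,"tz": 0,"yaw": 0},
    {"tx": 100,"ty": 74,"tz": 0,"yaw": 0},
    {"tx": 135,"ty": 100,"tz": 0,"yaw": 0},
    {"tx": 170,"ty": 125,"tz": 0,"yaw": 0},
    {"tx": 205,"ty": 150,"tz": 0,"yaw": 0},
    {"tx": 225,"ty": 166,"tz": 0,"yaw": 0},
    {"tx": 235,"ty": 172,"tz": 0,"yaw": 0},
    {"tx": 235,"ty": 172,"tz": 0,"yaw": 0},
    {"tx": 235,"ty": 172,"tz": 0,"yaw": 0},
  ],
)

```text
t: 7.95
ee_pos: [0.6333, 0.0636, 0.1971]
tcp_rot: [-2.319, -2.12, 0.002]
contact_force: [-0.9, -1.0, -0.7]
opening: -0.0001
grip_force: 0.0
```

Run:
```python
from h import *;state()
from station import *
import cv2
a=np.radians(-5.1);M=np.array([[np.cos(a),np.sin(a)],[-np.sin(a),np.cos(a)]])
p,d=get_image("top")
c=camera_info("top");K,R,t=c["intrinsics"],np.array(c["R"]),np.array(c["t"])
v,u=np.mgrid[0:480,0:640]
q=(R.T@((np.linalg.inv(K)@np.stack([u.ravel(),v.ravel(),np.ones(u.size)]))*d.ravel()-t[:,None])).T
b=np.c_[(M@(q[:,:2]-[.5439,.0272]).T).T,q[:,2]]*1000
hsv=cv2.cvtColor(np.load("/dev/null") if 0 else p,cv2.COLOR_RGB2HSV).reshape(-1,3)
k=b[(b[:,0]>50)&(b[:,0]<125)&(abs(b[:,1])<60)&(b[:,2]>50)&(b[:,2]<62)]
if len(k):print("round",len(k),k.min(0).round(),k.max(0).round(),k.mean(0).round())
```

```text
7.95 board [85.8 44.3] z 0.1971 toolx in board [0.001 1.   ] [-0.9 -1.  -0.7] -5.485773065561091e-05 [-0.42  0.58  0.4   1.6  -0.25  1.01 -0.03]
round 477 [ 68. -14.  50.] [104.  20.  59.] [86.  3. 56.]
```

Request:
arm_command(
  deltas=[
    {"tx": 0,"ty": 0,"tz": 40,"yaw": 0},
    {"tx": 0,"ty": 0,"tz": 80,"yaw": 0},
    {"tx": 0,"ty": 0,"tz": 115,"yaw": 0},
    {"tx": 0,"ty": 0,"tz": 140,"yaw": 0},
    {"tx": 0,"ty": 0,"tz": 150,"yaw": 0},
    {"tx": 0,"ty": 0,"tz": 150,"yaw": 0},
    {"tx": -4,"ty": 0,"tz": 150,"yaw": 0},
    {"tx": -9,"ty": 0,"tz": 150,"yaw": 0},
    {"tx": -14,"ty": 0,"tz": 150,"yaw": 0},
    {"tx": -20,"ty": 0,"tz": 150,"yaw": 0},
    {"tx": -26,"ty": 0,"tz": 150,"yaw": 0},
    {"tx": -32,"ty": 0,"tz": 150,"yaw": 0},
  ],
)

```text
t: 9.5
ee_pos: [0.6313, 0.0327, 0.0473]
tcp_rot: [2.317, 2.121, -0.0]
contact_force: [0.0, 1.1, 0.0]
opening: 0.0001
grip_force: 0.2
```

Request:
arm_command(
  deltas=[
    {"tx": -6,"ty": 0,"tz": 0,"yaw": 0},
    {"tx": -12,"ty": 0,"tz": 0,"yaw": 0},
    {"tx": -18,"ty": 0,"tz": 0,"yaw": 0},
    {"tx": -24,"ty": 0,"tz": 0,"yaw": 0},
    {"tx": -30,"ty": 0,"tz": 0,"yaw": 0},
    {"tx": -36,"ty": 0,"tz": 0,"yaw": 0},
    {"tx": -42,"ty": 0,"tz": 0,"yaw": 0},
    {"tx": -48,"ty": 0,"tz": 0,"yaw": 0},
    {"tx": -54,"ty": 0,"tz": 0,"yaw": 0},
    {"tx": -60,"ty": 0,"tz": 0,"yaw": 0},
    {"tx": -66,"ty": 0,"tz": 0,"yaw": 0},
  ],
)

```text
t: 10.88
ee_pos: [0.6255, -0.033, 0.0473]
tcp_rot: [2.317, 2.122, -0.0]
contact_force: [0.2, 0.4, -0.3]
opening: 0.0001
grip_force: 0.1
```

```bash
cat >> h.py <<'E'
def cloud(n,lo,hi):
    from station import get_image,camera_info
    a=np.radians(-5.1);M=np.array([[np.cos(a),np.sin(a)],[-np.sin(a),np.cos(a)]])
    p,d=get_image(n)
    c=camera_info(n);K,R,t=c["intrinsics"],np.array(c["R"]),np.array(c["t"])
    v,u=np.mgrid[0:480,0:640]
    q=(R.T@((np.linalg.inv(K)@np.stack([u.ravel(),v.ravel(),np.ones(u.size)]))*d.ravel()-t[:,None])).T
    b=np.c_[(M@(q[:,:2]-[.5439,.0272]).T).T,q[:,2]]*1000
    m=np.all((b>lo)&(b<hi),axis=1)&(d.ravel()>0)
    print(n,m.sum(),*([np.percentile(b[m],[1,50,99],axis=0).round().tolist()] if m.any() else []))
E
python3 - <<'E'
from h import *;state()
cloud("scene",[50,-110,50],[130,-35,58]); cloud("top",[50,-110,50],[130,-35,58])
E
```

```text
10.875 board [ 86.6 -52.7] z 0.0473 toolx in board [-0.001  1.   ] [ 0.2  0.4 -0.3] 0.00011498177955297635 [-0.21  0.73  0.3   1.77 -0.32  0.69  0.18]
scene 53 [[75.0, -92.0, 50.0], [101.0, -70.0, 54.0], [106.0, -42.0, 58.0]]
top 0
```

Request:
arm_command(
  deltas=[
    {"tx": -6,"ty": 0,"tz": 0,"yaw": 0},
    {"tx": -12,"ty": 0,"tz": 0,"yaw": 0},
    {"tx": -18,"ty": 0,"tz": 0,"yaw": 0},
    {"tx": -24,"ty": 0,"tz": 0,"yaw": 0},
    {"tx": -30,"ty": 0,"tz": 0,"yaw": 0},
    {"tx": -36,"ty": 0,"tz": 0,"yaw": 0},
    {"tx": -42,"ty": 0,"tz": 0,"yaw": 0},
    {"tx": -48,"ty": 0,"tz": 0,"yaw": 0},
    {"tx": -54,"ty": 0,"tz": 0,"yaw": 0},
    {"tx": -60,"ty": 0,"tz": 0,"yaw": 0},
  ],
)

```text
t: 12.22
ee_pos: [0.6202, -0.0927, 0.0473]
tcp_rot: [-2.317, -2.122, 0.0]
contact_force: [-0.0, 0.9, -0.4]
opening: -0.0003
grip_force: 0.0
```

Run:
```python
from h import *;state()
cloud("scene",[50,-175,50],[130,-126,58])
from station import *
import cv2
p,d=get_image("scene");cv2.imwrite("pics/s7.png",cv2.resize(p[140:310,150:420,::-1],None,fx=2.9,fy=2.9))
```

```text
12.225 board [  86.6 -112.7] z 0.0473 toolx in board [-0.001  1.   ] [-0.   0.9 -0.4] -0.00030035604791966427 [-0.1   0.73  0.29  1.77 -0.31  0.69  0.27]
scene 46 [[75.0, -153.0, 50.0], [102.0, -136.0, 54.0], [106.0, -126.0, 57.0]]
```

View pics/s7.png

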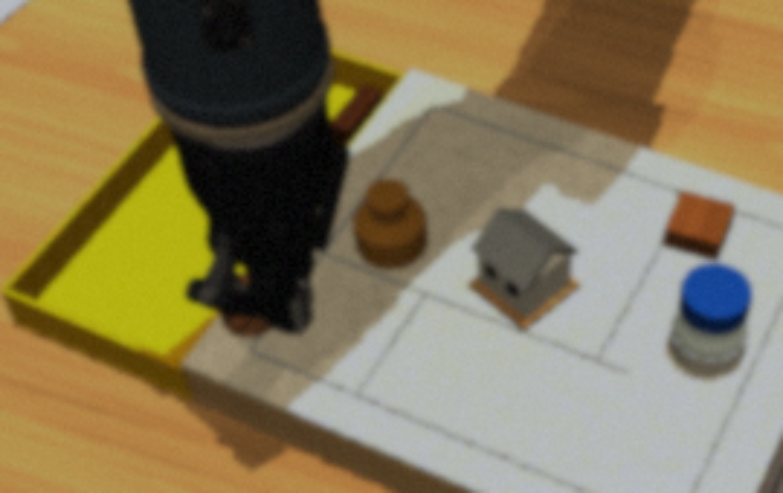

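The disc (245,318) is still in front of the fingers at the edge, and the bystanders are unmoved. I continue over the edge, then lift.

Request:
arm_command(
  deltas=[
    {"tx": -6,"ty": 0,"tz": 0,"yaw": 0},
    {"tx": -12,"ty": 0,"tz": 0,"yaw": 0},
    {"tx": -18,"ty": 0,"tz": 0,"yaw": 0},
    {"tx": -24,"ty": 0,"tz": 0,"yaw": 0},
    {"tx": -30,"ty": 0,"tz": 0,"yaw": 0},
    {"tx": -38,"ty": 0,"tz": 0,"yaw": 0},
    {"tx": -46,"ty": 0,"tz": 0,"yaw": 0},
    {"tx": -54,"ty": 0,"tz": 0,"yaw": 0},
    {"tx": -62,"ty": 0,"tz": 0,"yaw": 0},
    {"tx": -70,"ty": 0,"tz": 0,"yaw": 0},
    {"tx": -80,"ty": 0,"tz": 0,"yaw": 0},
    {"tx": -80,"ty": 0,"tz": 0,"yaw": 0},
  ],
)

```text
t: 13.82
ee_pos: [0.613, -0.1734, 0.0474]
tcp_rot: [2.318, 2.119, -0.001]
contact_force: [-0.3, 0.0, -0.3]
opening: -0.0005
grip_force: 0.0
```

Request:
arm_command(
  deltas=[
    {"tx": 0,"ty": 0,"tz": -40,"yaw": 0},
    {"tx": 0,"ty": 0,"tz": -80,"yaw": 0},
    {"tx": 0,"ty": 0,"tz": -120,"yaw": 0},
    {"tx": 0,"ty": 0,"tz": -150,"yaw": 0},
    {"tx": 0,"ty": 0,"tz": -150,"yaw": 0},
  ],
)

```text
t: 14.45
ee_pos: [0.6145, -0.1722, 0.1999]
tcp_rot: [2.314, 2.12, 0.004]
contact_force: [-0.6, 0.7, -1.3]
opening: 0.0
grip_force: 0.0
```

Run:
```python
from h import *;state()
cloud("scene",[50,-190,45],[130,-126,58])
cloud("wrist",[30,-285,8],[125,-172,60])
cloud("top",[-130,30,48],[-45,110,60])
cloud("wrist",[-125,-285,8],[-40,-172,60])
```

```text
14.45 board [  88.  -192.3] z 0.1999 toolx in board [-0.001  1.   ] [-0.6  0.7 -1.3] 2.530131446468169e-05 [-0.01  0.57  0.35  1.6  -0.22  1.01  0.32]
scene 0
wrist 1210 [[69.0, -216.0, 10.0], [86.0, -199.0, 19.0], [102.0, -182.0, 20.0]]
top 632 [[-99.0, 50.0, 52.0], [-82.0, 67.0, 56.0], [-65.0, 84.0, 58.0]]
wrist 1226 [[-118.0, -188.0, 9.0], [-91.0, -179.0, 29.0], [-74.0, -172.0, 31.0]]
```

The round disc is flat in the tray, with its top at 20 mm. Now the square, which is centred at board (-82, 67).

Request:
arm_command(
  deltas=[
    {"tx": 20,"ty": -11,"tz": 0,"yaw": 0},
    {"tx": 55,"ty": -31,"tz": 0,"yaw": 0},
    {"tx": 90,"ty": -51,"tz": 0,"yaw": 0},
    {"tx": 125,"ty": -71,"tz": 0,"yaw": 0},
    {"tx": 160,"ty": -91,"tz": 0,"yaw": 0},
    {"tx": 195,"ty": -111,"tz": 0,"yaw": 0},
    {"tx": 230,"ty": -131,"tz": 0,"yaw": 0},
    {"tx": 265,"ty": -150,"tz": 0,"yaw": 0},
    {"tx": 290,"ty": -164,"tz": 0,"yaw": 0},
    {"tx": 300,"ty": -169,"tz": 0,"yaw": 0},
    {"tx": 300,"ty": -169,"tz": 0,"yaw": 0},
    {"tx": 300,"ty": -169,"tz": 0,"yaw": 0},
  ],
)

```text
t: 16.15
ee_pos: [0.4717, 0.1403, 0.1972]
tcp_rot: [2.318, 2.119, -0.001]
contact_force: [0.4, -0.0, 0.3]
opening: 0.0004
grip_force: 0.0
```

```bash
python3 -c "from h import *;state()"
```

```text
16.15 board [-82.  106.3] z 0.1972 toolx in board [0.001 1.   ] [ 0.4 -0.   0.3] 0.00037251542927476907 [-0.65  0.36  0.36  1.97 -0.17  0.84 -0.29]
```

Request:
arm_command(
  deltas=[
    {"tx": 0,"ty": 0,"tz": 40,"yaw": 0},
    {"tx": 0,"ty": 0,"tz": 80,"yaw": 0},
    {"tx": 0,"ty": 0,"tz": 115,"yaw": 0},
    {"tx": 0,"ty": 0,"tz": 140,"yaw": 0},
    {"tx": 0,"ty": 0,"tz": 150,"yaw": 0},
    {"tx": 0,"ty": 0,"tz": 150,"yaw": 0},
    {"tx": -4,"ty": 0,"tz": 150,"yaw": 0},
    {"tx": -9,"ty": 0,"tz": 150,"yaw": 0},
    {"tx": -14,"ty": 0,"tz": 150,"yaw": 0},
    {"tx": -20,"ty": 0,"tz": 150,"yaw": 0},
    {"tx": -27,"ty": 0,"tz": 150,"yaw": 0},
    {"tx": -34,"ty": 0,"tz": 150,"yaw": 0},
  ],
)

```text
t: 17.65
ee_pos: [0.4682, 0.1073, 0.0473]
tcp_rot: [2.317, 2.121, -0.0]
contact_force: [0.2, 0.3, -0.1]
opening: -0.0002
grip_force: 0.2
```

Request:
arm_command(
  deltas=[
    {"tx": -8,"ty": 0,"tz": 0,"yaw": 0},
    {"tx": -16,"ty": 0,"tz": 0,"yaw": 0},
    {"tx": -24,"ty": 0,"tz": 0,"yaw": 0},
    {"tx": -32,"ty": 0,"tz": 0,"yaw": 0},
    {"tx": -40,"ty": 0,"tz": 0,"yaw": 0},
    {"tx": -48,"ty": 0,"tz": 0,"yaw": 0},
    {"tx": -56,"ty": 0,"tz": 0,"yaw": 0},
    {"tx": -64,"ty": 0,"tz": 0,"yaw": 0},
    {"tx": -72,"ty": 0,"tz": 0,"yaw": 0},
    {"tx": -80,"ty": 0,"tz": 0,"yaw": 0},
    {"tx": -88,"ty": 0,"tz": 0,"yaw": 0},
    {"tx": -96,"ty": 0,"tz": 0,"yaw": 0},
  ],
)

```text
t: 19.15
ee_pos: [0.4597, 0.0116, 0.0473]
tcp_rot: [2.317, 2.122, -0.0]
contact_force: [0.3, 0.5, 0.1]
opening: -0.0002
grip_force: 0.1
```

Run:
```python
from h import *;state()
from station import *
import cv2
p,d=get_image("scene");cv2.imwrite("pics/s8.png",cv2.resize(p[140:310,150:420,::-1],None,fx=2.9,fy=2.9))
```

```text
19.15 board [-82.4 -23. ] z 0.0473 toolx in board [-0.001  1.   ] [0.3 0.5 0.1] -0.00020737219745931308 [-0.26  0.56  0.19  2.2  -0.26  0.4   0.05]
```

View pics/s8.png

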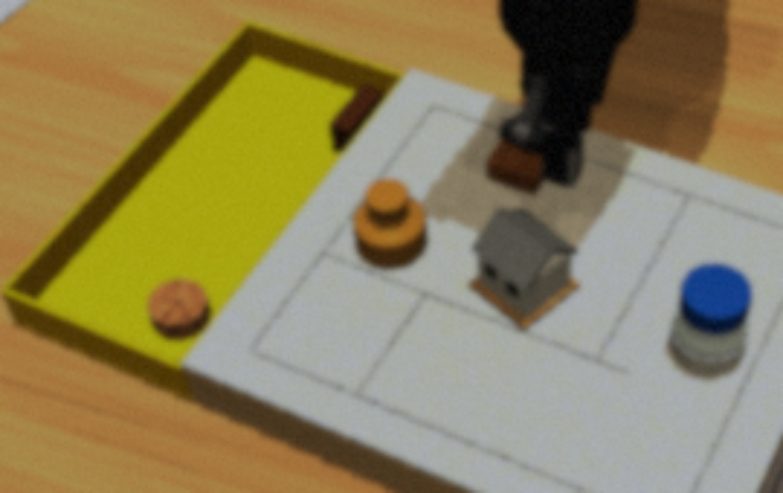

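The square (517,165) is flush ahead of the fingers. The strip (355,118) and the round disc (178,308) are in the tray, and the bystanders haven't moved. I continue to y ≈ -210.

Request:
arm_command(
  deltas=[
    {"tx": -8,"ty": 0,"tz": 0,"yaw": 0},
    {"tx": -16,"ty": 0,"tz": 0,"yaw": 0},
    {"tx": -24,"ty": 0,"tz": 0,"yaw": 0},
    {"tx": -32,"ty": 0,"tz": 0,"yaw": 0},
    {"tx": -40,"ty": 0,"tz": 0,"yaw": 0},
    {"tx": -48,"ty": 0,"tz": 0,"yaw": 0},
    {"tx": -56,"ty": 0,"tz": 0,"yaw": 0},
    {"tx": -64,"ty": 0,"tz": 0,"yaw": 0},
    {"tx": -72,"ty": 0,"tz": 0,"yaw": 0},
    {"tx": -80,"ty": 0,"tz": 0,"yaw": 0},
    {"tx": -88,"ty": 0,"tz": 0,"yaw": 0},
    {"tx": -96,"ty": 0,"tz": 0,"yaw": 0},
  ],
)

```text
t: 20.7
ee_pos: [0.4513, -0.084, 0.0473]
tcp_rot: [-2.317, -2.122, 0.0]
contact_force: [-0.4, -0.4, 0.2]
opening: 0.0
grip_force: 0.1
```

Request:
arm_command(
  deltas=[
    {"tx": -9,"ty": 0,"tz": 0,"yaw": 0},
    {"tx": -18,"ty": 0,"tz": 0,"yaw": 0},
    {"tx": -27,"ty": 0,"tz": 0,"yaw": 0},
    {"tx": -36,"ty": 0,"tz": 0,"yaw": 0},
    {"tx": -45,"ty": 0,"tz": 0,"yaw": 0},
    {"tx": -54,"ty": 0,"tz": 0,"yaw": 0},
    {"tx": -63,"ty": 0,"tz": 0,"yaw": 0},
    {"tx": -72,"ty": 0,"tz": 0,"yaw": 0},
    {"tx": -80,"ty": 0,"tz": 0,"yaw": 0},
    {"tx": -87,"ty": 0,"tz": 0,"yaw": 0},
    {"tx": -92,"ty": 0,"tz": 0,"yaw": 0},
    {"tx": -92,"ty": 0,"tz": 0,"yaw": 0},
  ],
)

```text
t: 22.2
ee_pos: [0.4432, -0.1755, 0.0473]
tcp_rot: [2.318, 2.121, -0.0]
contact_force: [0.3, 0.6, -0.7]
opening: -0.0
grip_force: 0.0
```

Request:
arm_command(
  deltas=[
    {"tx": 0,"ty": 0,"tz": -40,"yaw": 0},
    {"tx": 0,"ty": 0,"tz": -80,"yaw": 0},
    {"tx": 0,"ty": 0,"tz": -120,"yaw": 0},
    {"tx": 0,"ty": 0,"tz": -150,"yaw": 0},
    {"tx": 0,"ty": 0,"tz": -150,"yaw": 0},
    {"tx": 0,"ty": 0,"tz": -150,"yaw": 0},
  ],
)

```text
t: 22.95
ee_pos: [0.4429, -0.1746, 0.1967]
tcp_rot: [-2.316, -2.122, 0.0]
contact_force: [-0.6, -0.8, -0.5]
opening: -0.0001
grip_force: 0.0
```

Run:
```python
from h import *;state()
from station import *
import cv2
cloud("wrist",[-125,-285,8],[-40,-172,60])
a=[get_image(n)[0][:,:,::-1] for n in("scene","wrist")]
cv2.imwrite("pics/t9.png",cv2.resize(np.hstack([cv2.resize(a[0][140:310,150:377],(640,480)),a[1]]),(800,300),interpolation=cv2.INTER_AREA))
```

```text
22.95 board [ -82.6 -210. ] z 0.1967 toolx in board [-0.002  1.   ] [-0.6 -0.8 -0.5] -7.584543045897715e-05 [ 0.1   0.33  0.23  2.   -0.1   0.82  0.31]
wrist 2854 [[-119.0, -269.0, 10.0], [-91.0, -214.0, 19.0], [-69.0, -188.0, 21.0]]
```

View pics/t9.png

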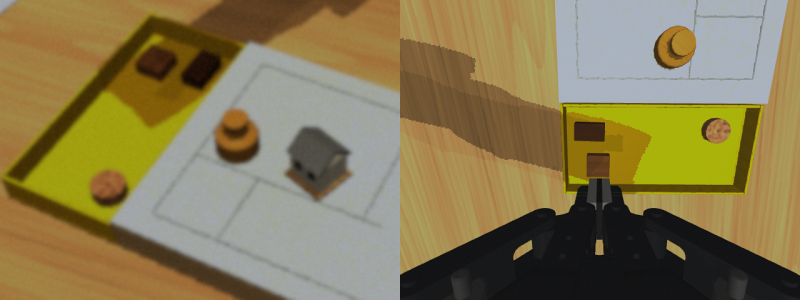

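Both views show all three offcuts flat in the tray, with tops at about 20 mm: strip (590,131), square (598,165), round (716,130). The weight and house are standing, and the tool is clear of everything, so I'm signing off.

```bash
python3 -c "
from station import *
print(sign_off())"
```

```text
the job is handed in; nothing more can be done
None
```

All three offcuts were swept into the yellow tray and lie flat there; in the camera views the house, jar and weight never moved, and the job was handed in at about 23 s with no verdict shown.

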